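Sell the old tape roll from the back of the lane and restock behind

TASK

A customer is buying the older roll of paper tape, which lies in the rear bay of the wooden display lane: first stand both the bottle and the jar that are in front of it on the plain green pad, then lay that old roll in the middle of the round cork mat. Next lay the newly delivered roll, which lies by itself on the table, in the middle of the emptied rear bay, and only then stand the bottle and the jar back in the lane, each in the middle of the bay it came from. Keep the bottle and the jar upright all the time and leave the stapler and the ink pad where they are.

Things in the scene. Friction and masses are not known exactly. Their poses are not given: they have to be found in the camera images.
- lane: Fixed shallow wooden tray, 196 (its x) x 124 mm (its y), floor 6 mm above the table, 6 mm wide rail round it with its top at 11 mm. Origin: centre of its underside; x points from the front end (brass strip, nearer the robot) to the rear. Dark lines part three bays, centres at x = -60 (front), 0 (middle), +60 mm (rear), y = 0. Front and middle hold bottle and jar, either way round.
- side_pad: Fixed plain sage-green pad, the side area: 180 mm (its x) by 130 mm (its y), 8 mm high, flat top. Origin: centre of its underside, on the table. If the lane is at the left, the pad is at the right, and the reverse; bottle and jar fit on it side by side.
- cork_mat: Fixed round cork mat with a dark rim, 100 mm in diameter, 6 mm high, flat top, where the sold roll is handed over. Origin: centre of its underside.
- bottle: Loose white round bottle with a black cap, 42 mm in diameter, 106 mm high to the top of the cap, 0.14 kg; straight body (the part to grip) up to 84 mm, then a shoulder up to 92 mm and a cap 29 mm in diameter. Origin: centre of its underside, z up its axis. Starts upright in the centre of the front or middle bay.
- jar: Loose amber round jar with a wide metal lid, 56 mm in diameter, 86 mm high, 0.2 kg; straight body (the part to grip) up to 66 mm, then a short shoulder and a lid 55 mm in diameter from 70 to 86 mm. Origin: centre of its underside, z up its axis. Starts upright in the centre of the front or middle bay.
- old_roll: Loose roll of paper tape lying flat, 48 mm in outer diameter, 15 mm high, the older stock: the one in the rear bay of the lane, looking the same as the new roll. Origin: centre of its underside, z along its axis.
- new_roll: Loose roll of paper tape lying flat on the bare table outside the lane, 48 mm in outer diameter, 15 mm high, the new delivery. Origin: centre of its underside, z along its axis.
- stapler: Loose green stapler, 36 x 135 x 49 mm, a bystander at the right, long side (its y) pointing roughly along the world x axis. Origin: centre of its underside.
- ink_pad: Loose flat green tin ink pad, 65 x 96 x 14 mm, a bystander at the far left. Origin: centre of its underside.
Things that resemble listed ones, but are neither listed nor needed, are in the scene too. Leave any yellow look-alike of the old_roll alone.

How it is judged:
By the outcome, as a careful person would: the job done as asked, in the order asked, and still so for the second after the job is handed in, with the robot touching nothing.
It also fails if it takes over 144 s, if anything falls off the work surface, if the arm or the gripper's body presses on something with over 40 N, if the wrist force passes 120 N, or if a joint passes its speed limit or range.

ROBOT

A 6-joint arm with a two-finger parallel gripper is mounted at the origin on a cart in front of the work surface, level with it; the furniture and walls round the work are solid. World frame = base frame: x ahead of the robot, y to its left, z up, the work surface at z = 0. Lengths are in mm, angles in rad, forces in N, time in s.
With the tool pointing down it reaches from about 400 to 825 mm from the base axis. Payload 7 kg.
Tool frame: the origin (TCP) lies at the very end of the fingers, on their centre line; the grasp point (between the pads) lies 19 mm behind it; z points along the fingers, y is the direction in which the jaws open and shut (so a half turn about z gives the same grasp; the last joint's range is limited). The gripper opens to 88 mm and grips with 3 to 60 N. Pads are 19 mm wide; open, the fingers measure 130 mm over their backs; the gripper's body (78 mm by 193 mm) begins 47 mm behind the grasp point.
Start: joints at [-0.998, 0.359, 0.012, 0, -1.224, -0.288], TCP at [189.625, -647.794, 226.561] pointing down, gripper open.
Joint ranges: [-3.07, 3.07], [-1.43, 2.12], [-1.02, 1.25], [-3.03, 1.67], [-3.05, -0], [-3.03, 3.03]. Speed limits (rad/s): [2.39, 2.39, 3.01, 3.14, 3.14, 3.14].

INTERFACE

Orientations are given as a unit quaternion [x, y, z, w].
In Python, from plant import bot gives the robot as it stands. Calls block until the motion is done:
- bot.move_ptp(position, orientation): joint-space move of the TCP to a pose.
- bot.line_to(position, velocity=150, ori=None): straight line of the TCP; ori=None keeps the orientation; velocity is the mean speed in mm/s.
- bot.move_joints(angles): joint-space move.
- bot.move_gripper(opening, force=None): finger opening in mm; force is the grip in N (None keeps the last); returns when the fingers have stopped.
- bot.pause(seconds).
- bot.solve_ik(position, orientation): joint angles nearest the present ones, or None.
- bot.read_state(): the state.
- bot.camera(name): name is "scene" or "top" or "wrist"; returns the picture (420x560x3 uint8, red, green, blue); there is no depth.
- bot.get_calibration(name): a dict with "fx", "fy", "cx", "cy" (pixels), "view" (4x4, takes a point from world to camera coordinates); the wrist camera has in their place "T_tool_cam" (4x4, takes a point from camera to tool coordinates, whose origin is the TCP and whose axes are the flange's). Camera axes: x right, y up, looking along -z (the intrinsics and any distortion apply to the point x, -y, -z); pixel columns grow to the right and rows downward; lengths in mm; the calibration is good to about 2 mm. A picture is of the moment at which its call begins: read the wrist's pose just before it. get_calibration takes no time and is no camera call.
A pose or a line that the arm cannot do raises bot.Unreachable and nothing moves.
- bot.close_job(): hands the job in, once; it reports no verdict.
The state is a dict: "t": time; "joint_pos": joint angles; "qvel": joint speeds; "tau": joint torques, N m; "tcp_pos": TCP position; "eef_rot": TCP orientation; "contact_force": force on the tool from outside, world axes, zero at the start; "moment": the same for the moment, N m; "width": finger opening in mm.
Only numpy, scipy, OpenCV 4.12 (cv2) and the standard library are available. Lean on these libraries where they do the work, as an engineer would, in place of code of your own. Each camera call takes 0.05 s, during which the arm holds its last target.

## Working session

There is one attempt and no reset: what is moved stays moved. The work goes in short steps, each a Python script; the robot and the scene stay as the last script left them, time stands still between calls to the robot, and variables do not carry over. Pictures are saved under pics/ and viewed, and the job is handed in when it is done.

```bash
ls; mkdir -p pics
python3 - <<'E'
from plant import bot
import cv2, numpy as np
for n in ("scene","top","wrist"):
    im=bot.camera(n); cv2.imwrite(f"pics/{n}0.png",im[:,:,::-1])
    c=bot.get_calibration(n); print(n,{k:np.round(v,3).tolist() for k,v in c.items() if not isinstance(v,str)})
s=bot.read_state(); print(s)
E
```

```text
pics
scene {'fx': 533.026, 'fy': 533.026, 'cx': 291.53, 'cy': 210.17, 'view': [[-0.468, -0.884, 0.012, 273.69], [0.685, -0.355, 0.636, -432.484], [-0.558, 0.306, 0.771, -1162.669], [0.0, 0.0, 0.0, 1.0]]}
top {'fx': 442.007, 'fy': 442.007, 'cx': 285.595, 'cy': 201.513, 'view': [[0.007, -1.0, 0.005, -5.302], [0.995, 0.007, 0.095, -562.72], [-0.095, 0.004, 0.995, -1214.52], [0.0, 0.0, 0.0, 1.0]]}
wrist {'fx': 361.677, 'fy': 361.677, 'cx': 281.77, 'cy': 206.988, 'T_tool_cam': [[0.001, 0.966, 0.258, 68.31], [1.0, -0.001, 0.0, -0.511], [0.0, 0.258, -0.966, -159.494], [0.0, 0.0, 0.0, 1.0]]}
{'t': 0.15, 'joint_pos': array([-9.97905891e-01,  3.59164905e-01,  1.13041827e-02, -2.43610043e-04,
       -1.22410297e+00, -2.88116513e-01]), 'qvel': array([ 0.00098662, -0.00120461,  0.00100791,  0.00060331,  0.00087157,
       -0.00099694]), 'tau': array([-3.46690501e-05, -5.83276141e+01,  2.93290669e+01,  7.00124145e+00,
        8.75900150e-03, -1.23074974e-04]), 'tcp_pos': array([ 189.52039413, -647.47888345,  225.89223491]), 'eef_rot': array([-1.41865262e-01,  9.89885798e-01,  5.78222679e-04, -1.39504066e-04]), 'contact_force': array([ 0.31669835, -0.23997121,  0.70945273]), 'moment': array([ 0.03066755,  0.04287331, -0.00924678]), 'width': 87.40551255917978}
```

View pics/scene0.png

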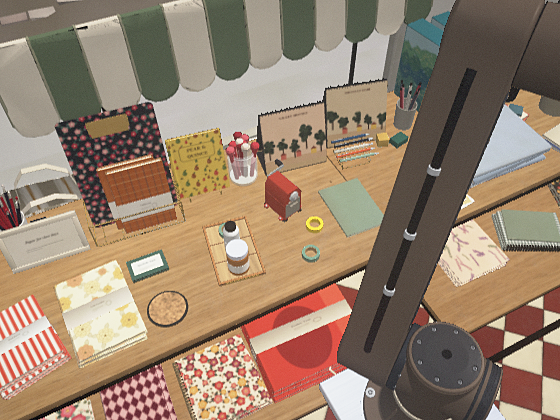

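View pics/top0.png

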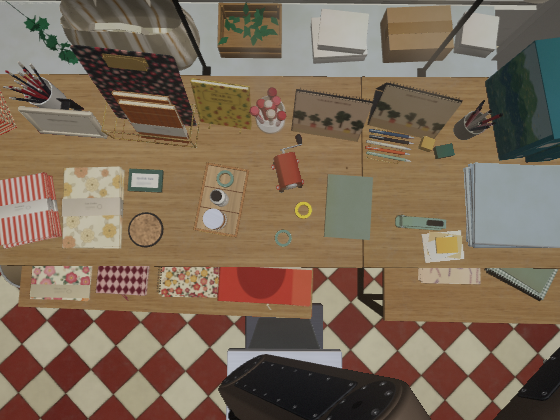

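View pics/wrist0.png

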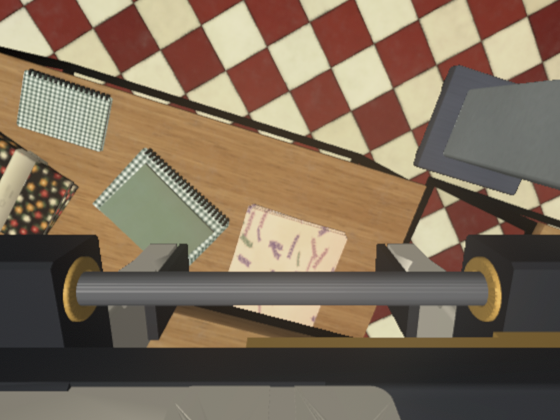

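The top view shows the lane at about (222,199), with the jar at its front (213,218), the bottle in the middle (217,196) and the old roll at the rear (225,178). The new teal roll is at (284,238), the yellow look-alike at (304,211), the mat at (146,229) and the pad at (349,207). A red object stands near (288,170). Next I'll zoom in and measure.

```bash
cat > h.py <<'E'
import numpy as np, cv2
from plant import bot
def ray(n,u,v,z,T=None):
    c=bot.get_calibration(n)
    d=np.array([(u-c['cx'])/c['fx'],-(v-c['cy'])/c['fy'],-1.0])
    if n=='wrist': M=T@np.array(c['T_tool_cam'])
    else: M=np.linalg.inv(np.array(c['view']))
    D=M[:3,:3]@d; o=M[:3,3]
    return o+D*(z-o[2])/D[2]
def proj(n,P,T=None):
    c=bot.get_calibration(n)
    V=np.array(c['view']) if n!='wrist' else np.linalg.inv(T@np.array(c['T_tool_cam']))
    p=V[:3,:3]@np.array(P,float)+V[:3,3]
    return np.array([c['cx']+c['fx']*p[0]/-p[2], c['cy']-c['fy']*p[1]/-p[2]])
E
python3 - <<'E'
from h import *
print(bot.get_calibration('top').keys())
im=cv2.imread('pics/top0.png')
cv2.imwrite('pics/top0_crop.png',cv2.resize(im[150:260,120:390],None,fx=2.9,fy=2.9,interpolation=cv2.INTER_CUBIC))
hsv=cv2.cvtColor(im,cv2.COLOR_BGR2HSV)
for p in [(335,200),(146,222),(276,239),(225,169),(297,213),(200,230),(150,190)]: print(p,hsv[p[1],p[0]])
m=cv2.inRange(hsv,(40,20,60),(100,255,255))
n,l,st,ce=cv2.connectedComponentsWithStats(m)
for i in range(1,n):
    if st[i,4]>40 and 120<ce[i][0]<400 and 140<ce[i][1]<265: print('green',st[i],ce[i],ray('top',*ce[i],10).round(1))
E
```

```text
dict_keys(['fx', 'fy', 'cx', 'cy', 'view'])
(335, 200) [ 42  34 126]
(146, 222) [ 15 105 133]
(276, 239) [ 71  43 131]
(225, 169) [ 17  89 167]
(297, 213) [ 26 168 197]
(200, 230) [ 18 124 162]
(150, 190) [72 53 87]
green [367 152  39   9  78] [388.05128205 156.37179487] [ 696.9 -295.5   10. ]
green [128 169  35  23 368] [145.57065217 180.02445652] [623.1 398.6  10. ]
green [217 170  17  17 112] [224.80357143 178.52678571] [629.1 172.7  10. ]
green [ 326  175   47   65 2594] [349.66345412 206.64032382] [ 551.  -183.9   10. ]
green [275 230  17  17 101] [282.52475248 237.72277228] [461.6   6.5  10. ]
```

View pics/top0_crop.png

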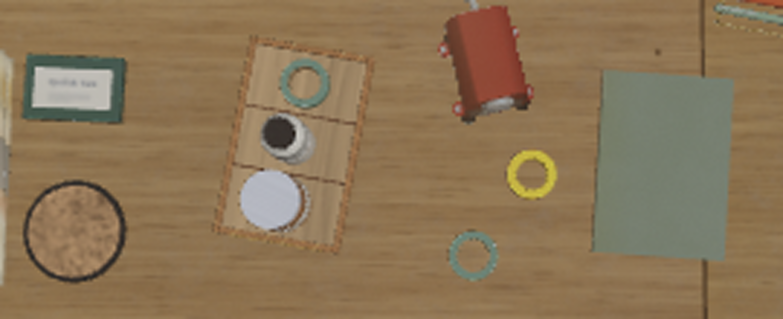

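```bash
cat >> h.py <<'E'
from scipy.spatial.transform import Rotation as R
def q(yaw):
    "tool down; jaw axis (tool y) direction = yaw+90deg-ish: tool x along (cos,sin)"
    return (R.from_euler('z',yaw)*R.from_quat([1,0,0,0])).as_quat()
def T():
    s=bot.read_state(); M=np.eye(4); M[:3,:3]=R.from_quat(s['eef_rot']).as_matrix(); M[:3,3]=s['tcp_pos']; return M
def shot(name):
    M=T(); im=bot.camera('wrist')[:,:,::-1].copy(); cv2.imwrite(f'pics/{name}.png',im); np.save(f'pics/{name}.npy',M); return im,M
E
python3 - <<'E'
from h import *
for p in [(502,150,280),(490,-180,280)]:
    for y in (0,np.pi): 
        r=bot.solve_ik(p,q(y)); print(p,y,None if r is None else np.round(r,2))
bot.move_ptp((500,150,290),q(0)); shot('w1')
bot.move_ptp((480,-100,290),q(0)); shot('w2')
print(bot.read_state()['t'],T().round(3))
E
```

```text
(502, 150, 280) 0 [ 0.67  0.08 -0.23  0.   -1.26  0.91]
(502, 150, 280) 3.141592653589793 [ 0.67  0.08 -0.23  0.   -1.26 -2.24]
(490, -180, 280) 0 [ 0.02  0.07 -0.24  0.   -1.26  1.55]
(490, -180, 280) 3.141592653589793 [ 0.02  0.07 -0.24  0.   -1.26 -1.59]
4.2417 [[ 1.00000e+00  1.00000e-03  0.00000e+00  4.80415e+02]
 [ 1.00000e-03 -1.00000e+00  0.00000e+00 -9.91770e+01]
 [ 0.00000e+00 -0.00000e+00 -1.00000e+00  2.89982e+02]
 [ 0.00000e+00  0.00000e+00  0.00000e+00  1.00000e+00]]
```

View pics/w1.png

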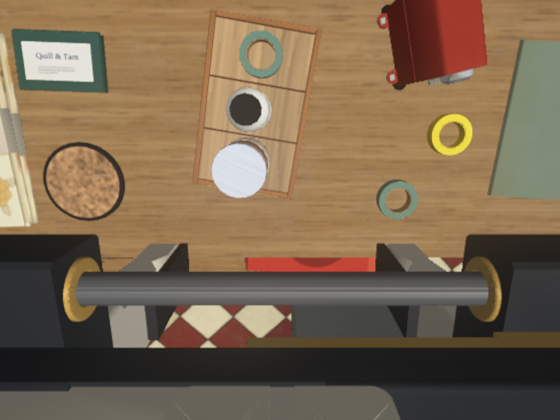

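View pics/w2.png

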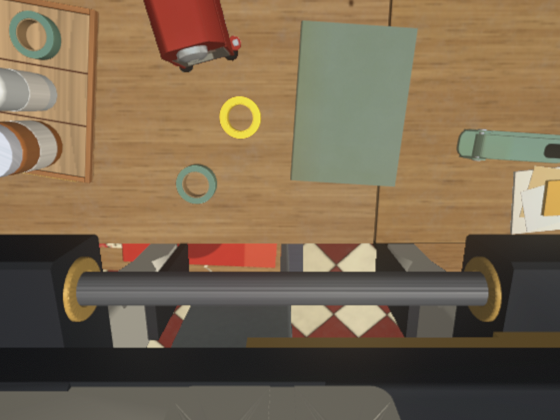

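w1 shows the whole lane, with corners near (212,11), (320,30), (290,198) and (195,182). The mat is at (84,181), the new roll at (398,200) and the yellow roll at (451,134). w2 shows the complete pad, (302,20) to (395,186), and the stapler at right. I'll measure with masks.

Run:
```python
from h import *
def comps(name,lo,hi,z,amin=150,hole=True):
    im=cv2.imread(f'pics/{name}.png'); M=np.load(f'pics/{name}.npy')
    m=cv2.inRange(cv2.cvtColor(im,cv2.COLOR_BGR2HSV),lo,hi); m[232:]=0
    cs,_=cv2.findContours(m,cv2.RETR_EXTERNAL,cv2.CHAIN_APPROX_NONE)
    for c in cs:
        if cv2.contourArea(c)<amin: continue
        P=np.array([ray('wrist',u,v,z,M)[:2] for u,v in c[:,0].astype(float)],np.float32)
        (cx,cy),r=cv2.minEnclosingCircle(P); rect=cv2.minAreaRect(P)
        print(name,'pix',c[:,0].mean(0).round(0),'circ',round(cx,1),round(cy,1),'D',round(2*r,1),'rect',np.round(rect[0],1),np.round(rect[1],1),round(rect[2],1))
for n in('w1','w2'):
    print('green z15'); comps(n,(50,40,40),(95,255,200),15)
    print('pad z8'); comps(n,(40,20,70),(95,90,200),8,2000)
    print('dark z6'); comps(n,(0,0,0),(180,255,45),6,800)
im=cv2.imread('pics/w1.png')
cv2.imwrite('pics/w1_lane.png',cv2.resize(im[0:210,180:340],None,fx=3.75,fy=2.8*1.0,interpolation=cv2.INTER_CUBIC))
hsv=cv2.cvtColor(im,cv2.COLOR_BGR2HSV)
for p in [(205,70),(204,75),(203,80),(302,120),(303,122),(240,80),(150,100),(340,100)]: print(p,hsv[p[1],p[0]])
```

```text
green z15
w1 pix [397. 200.] circ 464.0 5.7 D 47.4 rect [463.7   6.3] [46.2 45.2] 47.7
w1 pix [261.  54.] circ 631.5 172.5 D 48.3 rect [631.4 172.8] [46.  47.8] 89.9
w1 pix [60. 60.] circ 623.7 398.2 D 114.5 rect [624.6 397.7] [99.7 62.2] 88.0
pad z8
w1 pix [532. 124.] circ 555.9 -161.1 D 197.5 rect [ 553.1 -146.8] [193.7  67.8] 11.0
w1 pix [62. 61.] circ 624.9 401.6 D 117.7 rect [625.5 401.7] [101.5  63.7] 88.0
dark z6
green z15
w2 pix [196. 184.] circ 464.2 5.3 D 48.1 rect [464.4   5.5] [45.7 46.8] 43.3
w2 pix [519. 144.] circ 508.9 -386.2 D 98.2 rect [ 510.  -385.5] [96.2 32.2] 87.3
w2 pix [468. 141.] circ 513.7 -323.8 D 32.6 rect [ 514.6 -319.6] [19.3 30.8] 78.6
w2 pix [34. 35.] circ 631.2 172.8 D 55.3 rect [630.6 173.1] [55.  46.9] 66.9
pad z8
w2 pix [514. 146.] circ 506.4 -376.1 D 128.2 rect [ 509.7 -375.9] [126.6  34.8] 87.8
w2 pix [351. 102.] circ 554.5 -181.0 D 218.1 rect [ 554.4 -181. ] [128.3 178.8] 86.5
dark z6
(205, 70) [ 14 140 166]
(204, 75) [ 14 138 159]
(203, 80) [ 14 138 155]
(302, 120) [ 14 139 171]
(303, 122) [ 14 138 176]
(240, 80) [ 13 125 112]
(150, 100) [ 16 118 166]
(340, 100) [ 16 122 165]
```

View pics/w1_lane.png

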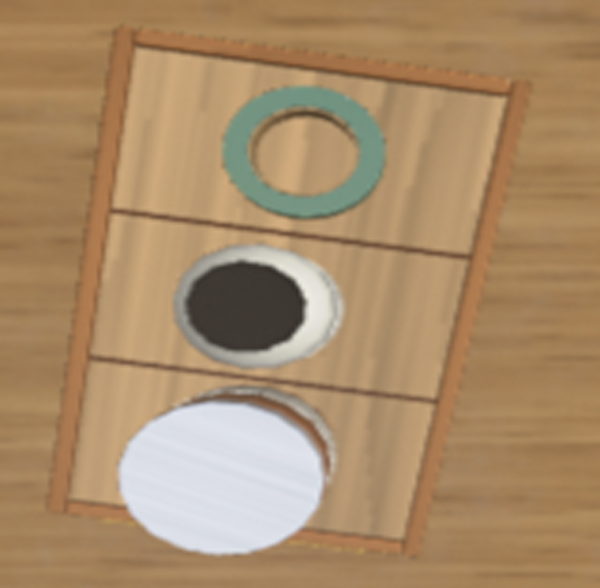

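Run:
```python
from h import *
M=np.load('pics/w1.npy')
f=lambda x,y,z:ray('wrist',180+x/3.75-.37,y/2.8-.32,z,M)[:2]
C={k:f(*p,11) for k,p in dict(TL=(118,27),TR=(530,85),BL=(50,512),BR=(417,555)).items()}
for k,v in C.items(): print(k,v.round(1))
n=lambda a,b:np.linalg.norm(C[a]-C[b]).round(1)
print('widths',n('TL','TR'),n('BL','BR'),'len',n('TL','BL'),n('TR','BR'))
ctr=sum(C.values())/4
ax=(C['TL']+C['TR']-C['BL']-C['BR']); print('ctr',ctr.round(1),'yaw',np.degrees(np.arctan2(ax[1],ax[0])))
ay=(C['TL']+C['BL']-C['TR']-C['BR']); print('yaw y',np.degrees(np.arctan2(-ay[0],ay[1])))
yaw=np.arctan2(ax[1],ax[0]); e=np.array([np.cos(yaw),np.sin(yaw)])
for x in(60,0,-60): print(x,(ctr+e*x).round(1))
# floor lines at z=6 (inside rails)
for a,b in [((112,210),(470,257)),((92,357),(438,401))]: print('line mid',((f(*a,6)+f(*b,6))/2).round(1), ((f(*a,6)+f(*b,6))/2-ctr)@e)
im=cv2.imread('pics/w1.png');hsv=cv2.cvtColor(im,cv2.COLOR_BGR2HSV)
def circ(mask,z,box):
    m=np.zeros_like(mask); x0,y0,x1,y1=box; m[y0:y1,x0:x1]=mask[y0:y1,x0:x1]
    c=max(cv2.findContours(m,cv2.RETR_EXTERNAL,cv2.CHAIN_APPROX_NONE)[0],key=cv2.contourArea)
    P=np.array([ray('wrist',u,v,z,M)[:2] for u,v in c[:,0].astype(float)],np.float32)
    (cx,cy),r=cv2.minEnclosingCircle(P); el=cv2.fitEllipse(P); print('circ',round(cx,1),round(cy,1),'D',round(2*r,1),'ell',np.round(el[0],1),np.round(el[1],1)); return np.array(el[0])
o=circ(cv2.inRange(hsv,(50,40,40),(95,255,200)),21,(225,20,300,85)); print('old in lane',(o-ctr)@e)
b=circ(cv2.inRange(hsv,(0,0,0),(180,255,75)),106,(222,85,275,135)); print('bottle',(b-ctr)@e,(b-ctr)@[-e[1],e[0]])
j=circ(cv2.inRange(hsv,(100,0,150),(140,80,255)),86,(200,135,275,200)); print('jar',(j-ctr)@e,(j-ctr)@[-e[1],e[0]])
m=circ(cv2.inRange(hsv,(0,0,0),(180,255,60)),6,(35,130,135,230))
```

```text
TL [677.8 226.3]
TR [657.  105.4]
BL [485.1 258.4]
BR [465.6 137.8]
widths 122.7 122.2 len 195.4 194.2
ctr [571.4 182. ] yaw -9.514523720603151
yaw y -9.483835269136108
60 [630.5 172.1]
0 [571.4 182. ]
-60 [512.2 191.9]
line mid [601.5 177.2] 30.51842924072904
line mid [542.1 186.6] -29.585053785014686
circ 630.6 172.2 D 47.6 ell [630.7 172.1] [45.5 46.8]
old in lane 60.126516738352564Traceback (most recent call last):
  File "<stdin>", line 22, in <module>
  File "<stdin>", line 19, in circ
  File "h.py", line 4, in ray
    c=bot.get_calibration(n)
ValueError: time passes only in moves, steps and waits
```

Lane sizes match the spec (195 x 122.5 mm) and the old roll comes out at x = 60.1. I'll cache the calibration and finish the remaining measurements.

```bash
python3 - <<'E'
import re
s=open('h.py').read()
s=s.replace("def ray(","import functools\n@functools.lru_cache(None)\ndef cal(n): return bot.get_calibration(n)\ndef ray(",1).replace("c=bot.get_calibration(n)","c=cal(n)")
open('h.py','w').write(s)
E
python3 - <<'E'
from h import *
M=np.load('pics/w1.npy'); ctr=np.array([571.4,182]);yaw=np.radians(-9.5);e=np.array([np.cos(yaw),np.sin(yaw)])
im=cv2.imread('pics/w1.png');hsv=cv2.cvtColor(im,cv2.COLOR_BGR2HSV)
def circ(mask,z,box):
    m=np.zeros_like(mask); x0,y0,x1,y1=box; m[y0:y1,x0:x1]=mask[y0:y1,x0:x1]
    c=max(cv2.findContours(m,cv2.RETR_EXTERNAL,cv2.CHAIN_APPROX_NONE)[0],key=cv2.contourArea)
    P=np.array([ray('wrist',u,v,z,M)[:2] for u,v in c[:,0].astype(float)],np.float32)
    el=cv2.fitEllipse(P); print('ell',np.round(el[0],1),np.round(el[1],1)); return np.array(el[0])
b=circ(cv2.inRange(hsv,(0,0,0),(180,255,75)),106,(222,85,275,135)); print('bottle',(b-ctr)@e,(b-ctr)@[-e[1],e[0]])
j=circ(cv2.inRange(hsv,(100,0,150),(140,80,255)),86,(200,135,275,200)); print('jar',(j-ctr)@e,(j-ctr)@[-e[1],e[0]])
circ(cv2.inRange(hsv,(0,0,0),(180,255,60)),6,(35,130,135,230))
circ(cv2.inRange(hsv,(20,150,80),(35,255,255)),15,(420,105,480,160))
# red box top/extent
for p in[(383,20),(400,85),(485,65),(478,0)]: print('red',ray('wrist',*p,80,M).round(0)[:2],ray('wrist',*p,0,M).round(0)[:2])
# stereo height of red corner: w2
E
```

```text
ell [571.6 182.6] [26.7 27.3]
bottle 0.053728884520376385 0.6642328711872463
ell [511.8 192.7] [53.5 54.1]
jar -60.49706277351311 0.7093885181421875
ell [484.8 395.6] [96.2 97.8]
ell [543.7 -49.1] [47.3 52.8]
red [652.  55.] [670.  34.]
red [594.  34.] [600.   9.]
red [613. -46.] [622. -88.]
red [668. -31.] [690. -70.]
```

Everything agrees: both items are at bay centres to within 0.7 mm, and the mat is at (484.8, 395.6). I'll move the bottle first, since the gripper body clears the jar at that height, and then the jar.

```bash
cat >> h.py <<'E'
LY=np.radians(-9.5); PY=np.radians(-3.5)
REAR=np.array([630.6,172.2]); MID=np.array([571.4,182.2]); FRONT=np.array([512.1,192.2])
PB=np.array([599.3,-183.7]); PJ=np.array([509.5,-178.3]); MAT=np.array([484.8,395.6]); NEW=np.array([464.2,5.5])
def st(msg=''):
    s=bot.read_state(); print(msg,'t',round(s['t'],1),'tcp',s['tcp_pos'].round(1),'F',s['contact_force'].round(1),'w',round(s['width'],1)); return s
def P(xy,z): return [float(xy[0]),float(xy[1]),float(z)]
E
python3 - <<'E'
from h import *
bot.line_to(P((500,0),300),300,q(LY))
bot.line_to(P(MID,220),300)
bot.move_gripper(80); bot.line_to(P(MID,60),200); bot.line_to(P(MID,54),60); st('at')
bot.move_gripper(30,20); st('grip')
bot.line_to(P(MID,80),60); st('lift'); bot.line_to(P(MID,215),150)
im,M=shot('w3')
bot.line_to(P((500,10),215),200,q(PY)); bot.line_to(P(PB,215),200); st('over pad')
E
```

```text
at t 7.2 tcp [571.5 182.3  54.4] F [-0.  -0.1 -0.2] w 79.9
grip t 7.9 tcp [571.4 182.2  54. ] F [-0.1  0.4 -0.1] w 41.8
lift t 8.5 tcp [571.4 182.3  80.3] F [ 0.7 -0.5 -1.1] w 41.6
over pad t 11.9 tcp [ 599.  -182.9  215.1] F [-0.2  0.9 -1.7] w 41.7
```

View pics/w3.png

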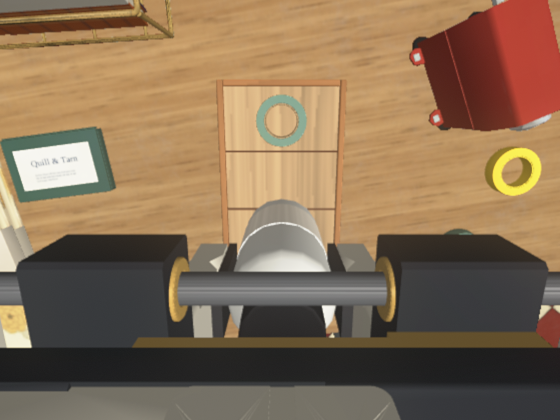

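The bottle is held upright between the fingers at (282,240), with the width reading 41.7 mm against 42 mm. I'll place it and then fetch the jar.

Run:
```python
from h import *
bot.line_to(P(PB,75),200); bot.line_to(P(PB,56.5),40); s=st('bottle down')
bot.move_gripper(80); bot.line_to(P(PB,80),80); bot.line_to(P(PB,230),250); shot('w4')
bot.line_to(P((500,10),230),300,q(LY)); bot.line_to(P(FRONT,200),300)
bot.move_gripper(86); bot.line_to(P(FRONT,50),200); bot.line_to(P(FRONT,35),60); st('at jar')
bot.move_gripper(40,25); st('grip'); bot.line_to(P(FRONT,60),60); st('lift'); bot.line_to(P(FRONT,200),200)
bot.line_to(P((480,10),200),200,q(PY)); bot.line_to(P(PJ,200),200)
bot.line_to(P(PJ,55),200); bot.line_to(P(PJ,37.5),40); st('jar down')
bot.move_gripper(86); bot.line_to(P(PJ,60),80); bot.line_to(P((480,-178),290),250,q(PY)); shot('w5'); st()
```

```text
bottle down t 13.4 tcp [ 599.2 -183.7   56.2] F [-0.   0.  -1.9] w 41.5
at jar t 18.8 tcp [511.9 192.1  34.8] F [-0.   0.4  0.6] w 86.1
grip t 19.4 tcp [512.1 192.2  35.1] F [-0.2 -0.3  0.4] w 55.4
lift t 20.0 tcp [512.1 192.3  60.3] F [ 0.9 -0.2 -1.6] w 55.0
jar down t 24.4 tcp [ 509.3 -178.3   37.2] F [-1.1  1.1 -2.1] w 55.4
 t 26.7 tcp [ 479.3 -177.8  288.2] F [-0.8  0.7 -0.1] w 85.7
```

View pics/w5.png

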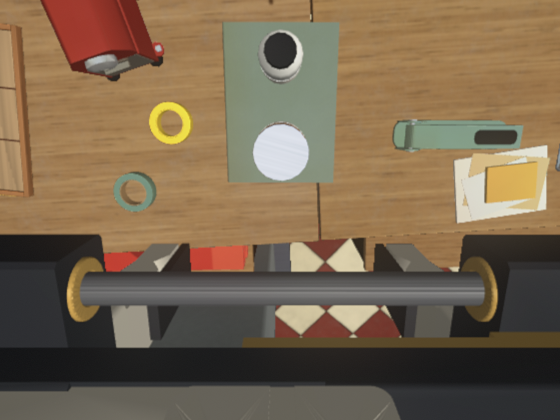

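w5 shows the bottle at (280,52) and the jar at (281,152), both upright on the pad. Next is the old roll, with the jaws opened only to 60 mm so they clear the rails.

Run:
```python
from h import *
for y in (-90,90,60,45): 
    r=bot.solve_ik(P(MAT,20),q(np.radians(y))); print(y,None if r is None else np.round(r,2))
bot.line_to(P((480,0),250),300,q(LY)); bot.line_to(P(REAR,150),300)
bot.move_gripper(60); bot.line_to(P(REAR,30),150); bot.line_to(P(REAR,10),40); st('at')
bot.move_gripper(30,15); st('grip'); bot.line_to(P(REAR,30),50); st('lift'); bot.line_to(P(REAR,120),150); shot('w6'); st()
```

```text
-90 [ 1.    0.48 -0.33  0.   -0.76 -1.  ]
90 [ 1.    0.48 -0.33  0.   -0.76  2.15]
60 [ 1.    0.48 -0.33  0.   -0.76  1.62]
45 [ 1.    0.48 -0.33  0.   -0.76  1.36]
at t 30.8 tcp [630.6 172.2   9.9] F [-0.4  0.4  0.1] w 59.7
grip t 31.1 tcp [630.8 172.3  10.2] F [0.5 0.8 1.4] w 47.3
lift t 31.7 tcp [630.7 172.3  30.4] F [-0.1 -0.3 -0.7] w 47.3
 t 32.5 tcp [629.7 171.8 118.6] F [ 0.9  0.4 -0.2] w 47.3
```

View pics/w6.png

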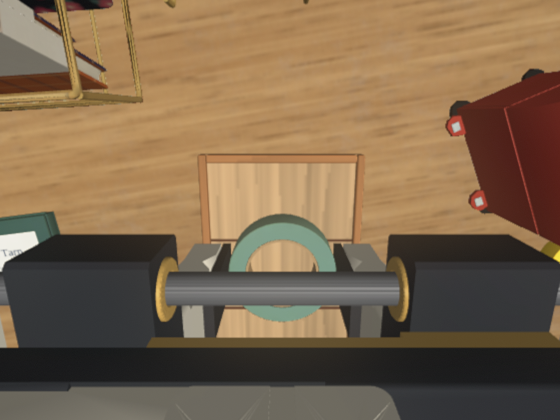

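The roll is held at (282,265) and the bay is empty. On to the mat, with the jaws turned along world x.

Run:
```python
from h import *
bot.line_to(P((520,230),130),200,q(np.radians(40))); bot.line_to(P(MAT,110),150,q(np.radians(90)))
bot.line_to(P(MAT,25),120); bot.line_to(P(MAT,10.6),30); st('down')
bot.move_gripper(62); bot.line_to(P(MAT,40),60); bot.line_to(P((500,320),250),250,q(np.radians(45))); im,M=shot('w7'); st()
```

```text
down t 36.3 tcp [484.7 395.5  10.4] F [ 0.4 -1.2 -0.5] w 47.5
 t 38.5 tcp [499.3 319.8 248.2] F [-0.2  0.4  0.3] w 62.0
```

View pics/w7.png

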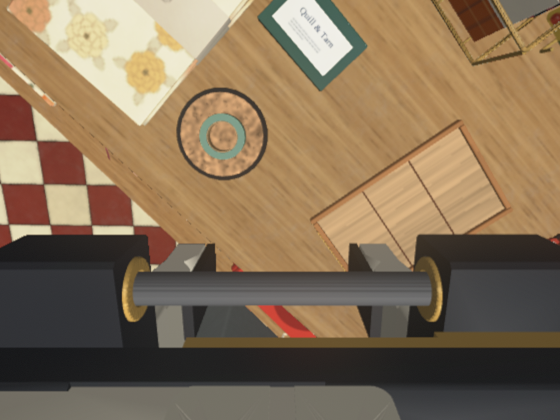

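w7 shows the roll on the mat at (222,136), with the mat centre at (222,133). I'll check the offset numerically.

```bash
cat >> h.py <<'E'
def circ(name,lo,hi,z,box):
    im=cv2.imread(f'pics/{name}.png'); M=np.load(f'pics/{name}.npy')
    mask=cv2.inRange(cv2.cvtColor(im,cv2.COLOR_BGR2HSV),lo,hi)
    m=np.zeros_like(mask); x0,y0,x1,y1=box; m[y0:y1,x0:x1]=mask[y0:y1,x0:x1]
    c=max(cv2.findContours(m,cv2.RETR_EXTERNAL,cv2.CHAIN_APPROX_NONE)[0],key=cv2.contourArea)
    P=np.array([ray('wrist',u,v,z,M)[:2] for u,v in c[:,0].astype(float)],np.float32)
    el=cv2.fitEllipse(P); print(name,'ell',np.round(el[0],1),np.round(el[1],1)); return np.array(el[0])
E
python3 - <<'E'
from h import *
r=circ('w7',(50,40,40),(95,255,200),21,(190,105,255,170)); m=circ('w7',(0,0,0),(180,255,60),6,(170,80,272,185)); print(r-m)
E
```

```text
w7 ell [486.3 394.1] [45.6 46.3]
w7 ell [514.6 424.1] [13.1 38. ]
[-28.29467773 -30.06820679]
```

Run:
```python
from h import *
M=np.load('pics/w7.npy'); im=cv2.imread('pics/w7.png'); h=cv2.cvtColor(im,cv2.COLOR_BGR2HSV)
m=cv2.inRange(h,(0,0,0),(180,255,75)); k=np.zeros_like(m); cv2.circle(k,(222,133),50,255,-1); cv2.circle(k,(222,133),38,0,-1); m&=k
ys,xs=np.nonzero(m); hull=cv2.convexHull(np.c_[xs,ys].astype(np.int32))[:,0]
P=np.array([ray('wrist',u,v,6,M)[:2] for u,v in hull.astype(float)],np.float32)
print(len(xs),cv2.fitEllipse(P),cv2.minEnclosingCircle(P))
```

```text
686 ((484.90216064453125, 396.3510437011719), (97.39012145996094, 97.4784927368164), 9.865224838256836) ((484.8426818847656, 396.40228271484375), 48.90053176879883)
```

The offset is at most about 2.6 mm, which counts as central. Now the new roll: its measured position is (464.2, 5.5) and it goes to the rear bay.

Run:
```python
from h import *
bot.line_to(P((480,150),200),300,q(0)); bot.line_to(P(NEW,120),250)
bot.move_gripper(64); bot.line_to(P(NEW,25),150); bot.line_to(P(NEW,4),40); st('at')
bot.move_gripper(30,15); st('grip'); bot.line_to(P(NEW,30),60); bot.line_to(P(NEW,140),200); shot('w8')
bot.line_to(P((500,150),140),200,q(LY)); bot.line_to(P(REAR,120),200); bot.line_to(P(REAR,30),150); bot.line_to(P(REAR,10.6),30); st('down')
bot.move_gripper(60); bot.line_to(P(REAR,40),60); bot.line_to(P((520,185),250),250); shot('w9'); st()
```

```text
at t 42.0 tcp [464.1   5.5   3.9] F [0.1 0.1 0.1] w 63.6
grip t 42.5 tcp [464.3   5.6   4.2] F [-0.  -0.4  1.3] w 47.4
down t 47.0 tcp [630.6 172.2  10.4] F [ 0.7 -0.4 -1.1] w 47.3
 t 49.3 tcp [519.7 184.6 248.2] F [ 0.9  0.1 -0.6] w 59.8
```

View pics/w9.png

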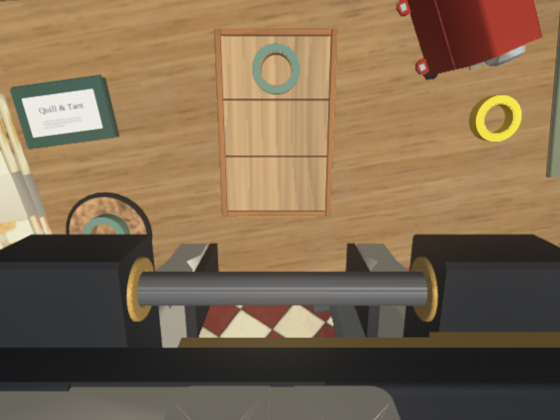

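w9 shows the new roll at (276,68), in the middle of the rear bay. The jar goes back first, then the bottle.

Run:
```python
from h import *
M=np.load('pics/w9.npy')
C=np.mean([ray('wrist',u,v,11,M)[:2] for u,v in [(215,29.5),(336.5,29.5),(330,216),(222,216)]],0); r=circ('w9',(50,40,40),(95,255,200),21,(245,40,310,100)); e=np.array([np.cos(LY),np.sin(LY)])
print('lane',C.round(1),'roll in lane',(r-C)@e,(r-C)@[-e[1],e[0]])
bot.line_to(P((480,10),230),300,q(PY)); bot.line_to(P(PJ,200),300); bot.move_gripper(86)
bot.line_to(P(PJ,55),200); bot.line_to(P(PJ,37),60); st('at jar'); bot.move_gripper(40,25); st('grip')
bot.line_to(P(PJ,60),60); st('lift'); bot.line_to(P(PJ,200),200)
bot.line_to(P((480,10),200),200,q(LY)); bot.line_to(P(FRONT,200),200); bot.line_to(P(FRONT,55),200); bot.line_to(P(FRONT,35.5),40); st('jar down')
bot.move_gripper(86); bot.line_to(P(FRONT,60),80); bot.line_to(P(FRONT,230),250)
bot.line_to(P((500,10),230),300,q(PY)); bot.line_to(P(PB,220),300); bot.move_gripper(80)
bot.line_to(P(PB,75),200); bot.line_to(P(PB,56),60); st('at bottle'); bot.move_gripper(30,20); st('grip')
bot.line_to(P(PB,80),60); bot.line_to(P(PB,215),200); bot.line_to(P((500,10),215),200,q(LY)); bot.line_to(P(MID,215),200)
bot.line_to(P(MID,75),200); bot.line_to(P(MID,54.5),40); st('bottle down')
bot.move_gripper(80); bot.line_to(P(MID,80),80); bot.line_to(P(MID,230),250); bot.line_to(P((500,150),290),250,q(0)); shot('w10'); st()
cv2.imwrite('pics/scene1.png',bot.camera('scene')[:,:,::-1]);cv2.imwrite('pics/top1.png',bot.camera('top')[:,:,::-1])
```

```text
w9 ell [629.8 172.1] [45.4 46.1]
lane [571.1 182. ] roll in lane 59.59343665002156 -0.11838536280476397
at jar t 52.9 tcp [ 509.2 -178.3   36.7] F [-0.7 -0.6  1. ] w 85.9
grip t 53.5 tcp [ 509.6 -178.3   37.1] F [-0.1 -0.7  1. ] w 55.6
lift t 54.0 tcp [ 509.6 -178.2   60.4] F [-0.3  0.1 -1.5] w 55.1
jar down t 58.6 tcp [512.  192.1  35.2] F [-0.5  0.4 -1.2] w 55.6
at bottle t 64.0 tcp [ 599.1 -183.7   55.7] F [0.6 0.6 0.8] w 80.5
grip t 64.7 tcp [ 599.4 -183.7   56.1] F [-0.2  0.6  0.9] w 42.1
bottle down t 69.9 tcp [571.3 182.1  54.2] F [-0.5 -0.4 -2. ] w 41.7
 t 72.5 tcp [499.6 149.9 288.8] F [ 0.7 -0.  -0.2] w 80.0
```

View pics/w10.png

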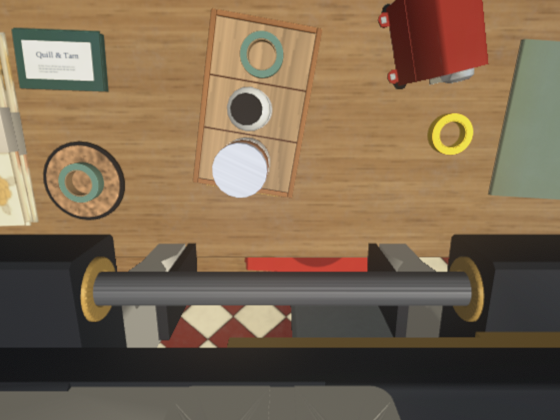

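View pics/scene1.png

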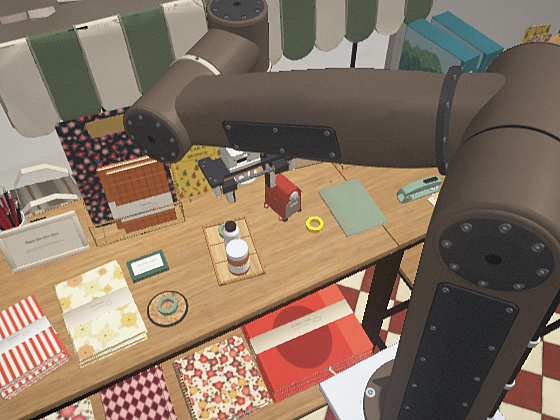

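Both views show the bottle and jar upright in their bays, and the new roll in the rear bay. I'll run a final numeric check and hand in.

Run:
```python
from h import *
e=np.array([np.cos(LY),np.sin(LY)]); n=np.array([-e[1],e[0]]); c=np.array([571.4,182])
print('mat',circ('w10',(0,0,0),(180,255,60),6,(35,130,135,230)),'roll',circ('w10',(50,40,40),(95,255,200),21,(50,155,110,210)))
for k,a in dict(new=((50,40,40),(95,255,200),21,(225,20,300,85)),bottle=((0,0,0),(180,255,75),106,(222,85,275,135)),jar=((100,0,150),(140,80,255),86,(200,135,275,200))).items():
    r=circ('w10',*a)-c; print(k,(r@e).round(1),(r@n).round(1))
bot.pause(0.5); bot.close_job()
```

```text
w10 ell [484.8 395.5] [96.1 97.8]
w10 ell [486.5 391.5] [45.7 52.8]
mat [484.79003906 395.5085144 ] roll [486.4833374  391.46005249]
w10 ell [629.5 172. ] [45.6 46.6]
new 59.0 -0.3
w10 ell [571.2 182.4] [26.4 27.1]
bottle -0.3 0.4
w10 ell [511.4 192.3] [53.5 54.1]
jar -60.8 0.3
the job is handed in; nothing more can be done
```

I did the whole job in the order you asked and handed it in at about 73 s of the 144 s allowed. The bottle went to the green pad first, then the jar. Next I laid the old roll on the cork mat and the new roll in the rear bay. Last, the jar went back to the front bay and the bottle to the middle bay.

Final checks from the wrist camera:
- **Lane:** the new roll, bottle and jar are each within about 1 mm of their bay centres. The bottle and jar are upright.
- **Cork mat:** the two checks of the old roll's position differ slightly. A close view put it about 2.6 mm from the mat's centre. The last oblique view gave about 4.4 mm, but the roll's visible side stretched its outline there (53 mm instead of 48), so I trust the closer view.
- **Forces:** the wrist force readings I took were about 2 N or less.
- **Left alone:** I never touched the stapler, the ink pad or the yellow roll. They look unmoved in the images, but I did not measure that.

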